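# Load a plaster fragment and run the stuck imaging carriage home

## Task

Gently lay the long painted plaster fragment flat, painted face up, in the tray of the parked imaging carriage and let it go. Then push the carriage, which has an upright handle for that, into the hood: it is stuck where it was parked, so lean on it until it breaks free, ease off at once so that it does not shoot away, and run it on slowly until it seats against the end stop hidden inside, which is only clamped hand-tight and must not be shoved along the rail. Leave the carriage home at the stop with the fragment lying in its tray, and do not disturb the other things on the bench.

Things in the scene. Friction and masses are not known exactly. Their poses are not given: they have to be found in the camera images.
- fragment: The fragment to load: the long one of three loose wall-plaster fragments, in any of their three places: six-cornered slab 84 mm long (its x) by 48 mm wide (its y; the two long sides are straight and parallel), 24 mm thick, 110 g, grey mortar under a thin ochre painted face. Origin: centre of the underside; z points out of the painted face.
- frag_b: Bystander: smaller, roughly triangular plaster fragment, 55 x 52 x 22 mm. Origin: centre of the underside.
- frag_c: Bystander: smaller, roughly square plaster fragment, 54 x 54 x 26 mm. Origin: centre of the underside.
- brush: Bystander: brush lying on the bench on the robot's side of the rig.
- calliper: Bystander: 200 mm calliper lying flat on the far side of the rig.
- consolidant: Bystander: amber glass bottle, 56 mm across, 130 mm tall. Origin: centre of the underside.
- rig: Imaging rig fixed to the bench: aluminium base 80 mm wide, 20 mm high, with a 15 mm wide steel rail (top at 34 mm) along the rig's y axis. Origin: on the bench under the tray centre of the parked carriage; base and rail end at local y = +123 mm. The carriage runs along local -y.
- mouth (a point): On the bench, at the middle of the open mouth of the rig's grey hood (local y = -100 mm; axes as the rig). The hood reaches 230 mm on towards local -y, is 210 mm wide and 200 mm high (a black baffle closes the mouth above 117 mm), with a camera on its roof up to 325 mm.
- carriage: Carriage on the rail: slides along the rig's y only, cannot lift off or go back past its parked place. Axes as the rig; origin at the rig's origin when parked, so its shift along local -y is the distance run. Moving mass about 1 kg. Once free it runs with 2 to 3 N of drag and stays where it is left. Its 8 mm thick top (upper face at 62 mm) carries tray and handle.
- handle (a point): Centre of the carriage's upright black handle: 60 mm wide (across the rail), 12 mm thick (along it), standing from 62 to 108 mm above the bench, 165 mm behind the tray centre (local +y), at the end of a 40 mm wide flat tongue; nothing behind it. Push towards local -y. Parked, a ball catch in a dusty notch holds it until the push reaches some 8 to 18 N; it is out of the notch after 7 mm.
- tray (a point): Centre of the tray floor on the carriage, 63 mm above the bench. Tray 102 x 102 mm inside, rim 6 mm high, 4 mm thick. Axes as the rig.
- nose (a point): Front face (to the hood) of the runner block under the tray, 30 mm ahead of the tray centre. After 145 to 205 mm of travel, unseen in the hood, it meets the end stop: a rubber buffer (gives about 0.25 mm per N) on a clamp block that slips along the rail at about 11 N on the stop (13 to 14 N at the handle).
Not all that is in view belongs to the job. Leave any green or red look-alike of the fragment alone.

How it is judged:
On the way, in this order (a step that is already met when the one before it is completed fails the run):
1. the long fragment lies flat and face up in the tray, let go, while the carriage is still parked (horizontal distance between fragment and tray below 0.03 m and z of fragment in the frame of tray below 0.004 m and angle between fragment's own z axis and vertical below 0.1 rad and contact force between the fingers and fragment below 0.1 N and distance of carriage from where it was at the start of the episode below 0.01 m), for 0.2 s.
2. the carriage is seated against the end stop (pressed on its buffer with at least 1 N) (contact force between carriage and buffer_c0 above 1 N), for 0.1 s.
At the end, for the whole second after the job is handed in: Carriage home and at rest, its nose within 2 mm of the end stop's buffer (or pressed into it), the stop not shifted by more than 2 mm; the long fragment at rest in the tray, face up, flat (within 0.1 rad), its centre within 30 mm of the tray centre (horizontal distance between nose and buffer_c0 below 0.006 m and horizontal distance between fragment and tray below 0.03 m and z of fragment in the frame of tray below 0.004 m and angle between fragment's own z axis and vertical below 0.1 rad and linear speed of carriage below 0.01 m/s and linear speed of fragment below 0.02 m/s); the robot touches nothing.
It fails at once if the end stop is pushed more than 2 mm along the rail from where it was clamped (distance of stop_c0 from where it was at the start of the episode above 0.002 m).
It fails at once if the carriage shoots along faster than 0.25 m/s (linear speed of carriage above 0.25 m/s).
It fails at once if another fragment, the brush, the calliper or the bottle is moved by more than 25 mm (distance of any of frag_b, frag_c, brush, calliper, consolidant from where it was at the start of the episode above 0.025 m).
It fails at once if the fragment is dropped or driven into the tray (more than 25 N) (contact force between fragment and carriage above 25 N).
It also fails if it takes over 64 s, if anything falls off the work surface, if the arm or the gripper's body presses on something with over 40 N, if the wrist force passes 120 N, or if a joint passes its speed limit or range.

## Robot

A 6-joint arm with a two-finger parallel gripper is mounted at the origin on the work surface. World frame = base frame: x ahead of the robot, y to its left, z up, the work surface at z = 0. Lengths are in m, angles in rad, forces in N, time in s.
With the tool pointing down it reaches from about 0.3 to 0.75 m from the base axis. Payload 8.5 kg.
Tool frame: the origin (TCP) lies at the very end of the fingers, on their centre line; the grasp point (between the pads) lies 19 mm behind it; z points along the fingers, y is the line along which they close (so a half turn about z gives the same grasp; the last joint's range is limited). The gripper opens to 88 mm and grips with 3 to 60 N. Pads are 18 mm wide; open, the fingers measure 123 mm over their backs; the gripper's body (75 mm by 187 mm) begins 45 mm behind the grasp point.
Start: joints at [1.019, 0.381, 1.297, -0, 1.464, -0.215], TCP at [0.182, 0.519, 0.239] pointing down, gripper open.
Joint ranges: [-3.11, 3.11], [-0.89, 2.33], [0.22, 2.48], [-1.42, 4.56], [0.17, 2.85], [-2.88, 2.88]. Speed limits (rad/s): [2.39, 2.39, 3.14, 3.14, 3.14, 3.14].

## Interface

Orientations are given as [roll, pitch, yaw] about the fixed x, y, z axes, in that order (R = Rz(yaw) Ry(pitch) Rx(roll)).
In Python, from bench import * gives the robot as it stands.
- The arm moves only by the tool step_arm, never from a script. Its arguments are lists of equal length, an entry for each row: "translation": the shift along the tool's x, y, z in mm, a list of three; "rotation": the turn, a rotation vector about the tool's x, y, z in rad, a list of three; "hand": the opening, from 0 (shut) to 1 (fully open). A call has 1 to 8 rows; each row is the pose to reach, as a shift and turn from the pose commanded when the call began, along the tool's axes at that moment; what a row does not reach only later rows make up. A row lasts 1/12 s, in which the tool goes at most 41.7 mm and 7.16 degrees, less where a joint would pass 70% of its speed; a pose out of reach is approached as far as the arm can. A call with a gripper value outside its range is refused whole. The fingers move at their own pace and stop on an object; the grip force is fixed at half the most. Time passes only in rows, so rows that repeat a pose let the fingers close. It gives the time, the measured TCP pose, the force, the opening and the grip force at its end, in the units of the state.
- get_obs(): the state, without advancing time (a new reading comes with each control period).
- get_image(name): name is "side" or "top" or "wrist"; returns the picture (400x640x3 uint8, red, green, blue); there is no depth.
- camera_params(name): a dict with "fx", "fy", "cx", "cy" (pixels), "extrinsics" (4x4, takes a point from camera to world coordinates). Camera axes: x right, y up, looking along -z (the intrinsics and any distortion apply to the point x, -y, -z); pixel columns grow to the right and rows downward; lengths in m; the calibration is good to about 2 mm. A picture is of the moment at which its call begins: read the wrist's pose just before it. camera_params takes no time and is no camera call; for the wrist camera it gives the pose at the moment of the call.
- finish_job(): hands the job in; it is judged then, once.
Trained networks look in the newest picture that a camera, given by its name, has taken for a name from the list of things; names that differ only in an ending like _2 or _b are one class to them, and where a whole thing is asked for, a point or a joint stands for the part that bears it (a point fixed in the world has none). Each returns a list of dicts, best first, with "p" (0 to 1); they miss things now and then, are a little off and sometimes report something else, mostly with a low value. They report only what shows in the picture. A call takes as long as a camera call. They do not tell look-alikes from the thing itself.
- find_in(name, camera): "position" ([row, column] in pixels, amid what is visible of it).
- tip_of(name, camera): "position" ([row, column] in pixels: a listed point, or the origin of a listed thing).
The state is a dict: "time": time; "joint_pos": joint angles; "joint_velocities": joint speeds; "joint_efforts": joint torques, N m; "tcp_pos": TCP position; "tool_rot": TCP orientation; "force": force on the tool from outside, world axes, zero at the start; "moment": the same for the moment, N m; "gripper_width": opening from 0.0 (shut) to 1.0 (fully open); "grip_force": force on a finger pad.
Only numpy, scipy, OpenCV 4.12 (cv2) and the standard library are available. Lean on these libraries where they do the work, as an engineer would, in place of code of your own. Each camera call takes 0.05 s, during which the arm holds its last target. There are 200 camera calls.

## Working session

There is one attempt and no reset: what is moved stays moved. The work goes in short steps, Python scripts to look and compute and a tool call to move; the robot and the scene stay as the last step left them, time stands still between calls to the robot, and variables do not carry over. Pictures are saved under pics/ and viewed, at most 10 in all, crops included, and the job is handed in when it is done.

Besides the shell and the picture viewer there is one more tool, called after "Request:" as name(argument=value, ...) on one line, values as JSON. step_arm: Moves the arm, as the interface text tells. Its arguments: {"type":"object","properties":{"translation":{"type":"array","items":{"type":"array","items":{"type":"number"}}},"rotation":{"type":"array","items":{"type":"array","items":{"type":"number"}}},"hand":{"type":"array","items":{"type":"number"}}},"required":["translation","rotation","hand"]}

```bash
ls; mkdir -p pics; cat > h.py <<'E'
from bench import *
import numpy as np, cv2
def ray(cam,rc,z,P=None):
    P=P or camera_params(cam); E=np.array(P["extrinsics"])
    d=E[:3,:3]@np.array([(rc[1]-P["cx"])/P["fx"],-(rc[0]-P["cy"])/P["fy"],-1]); o=E[:3,3]
    return (o+d*(z-o[2])/d[2]).round(4)
def proj(cam,p,P=None):
    P=P or camera_params(cam); E=np.array(P["extrinsics"])
    c=E[:3,:3].T@(np.array(p)-E[:3,3]); return np.array([P["cy"]+P["fy"]*c[1]/c[2], P["cx"]-P["fx"]*c[0]/c[2]]).round(1)
def save(cam,n,im=None): 
    im=get_image(cam) if im is None else im
    cv2.imwrite(f"pics/{n}.png",im[...,::-1]); return im
E
python3 - <<'E'
from h import *
print(get_obs())
a=save("top","top0"); b=save("side","side0"); 
print(camera_params("top"))
for n in ["fragment","frag_b","consolidant","calliper","brush","carriage"]:
    for c in ["top"]:
        print(n,c,[(np.round(d["position"]).tolist(),round(d["p"],2)) for d in find_in(n,c)][:4])
for n in ["handle","tray","mouth","rig","fragment"]:
    for c in ["top","side"]:
        print(n,c,[(np.round(d["position"],1).tolist(),round(d["p"],2)) for d in tip_of(n,c)][:3])
E
```

```text
pics
{'time': 0.0, 'joint_pos': array([ 1.01864735e+00,  3.81169676e-01,  1.29822211e+00,  1.31718977e-05,
        1.46360161e+00, -2.15339106e-01]), 'joint_velocities': array([-0.00028053,  0.00051702, -0.00044407,  0.00061566, -0.00025876,
        0.00024045]), 'joint_efforts': array([ 4.09443364e-04, -4.37920332e+01, -2.24569309e+01,  7.14871148e-02,
        3.51201324e-02, -1.47834808e-04]), 'tcp_pos': array([0.18163688, 0.51885493, 0.23816494]), 'tool_rot': array([-3.14022706e+00, -3.12101614e-04,  2.80478115e+00]), 'force': array([ 0.18854517,  0.53982908, -0.08579858]), 'moment': array([-0.01953359, -0.05088761, -0.0437703 ]), 'grip_force': 0.0, 'gripper_width': 1.0034978005465072}
{'fx': 431.4404162849136, 'fy': 431.4404162849136, 'cx': 319.5054819638361, 'cy': 205.35427627577218, 'extrinsics': array([[-0.02218928,  0.9918613 , -0.12537465,  0.40889291],
       [-0.99940373, -0.02532472, -0.02347016,  0.23395958],
       [-0.02645422,  0.12477911,  0.99183181,  1.07915193],
       [ 0.        ,  0.        ,  0.        ,  1.        ]])}
fragment top [([231.0, 248.0], 0.87), ([253.0, 184.0], 0.86), ([172.0, 239.0], 0.78)]
frag_b top [([245.0, 294.0], 0.87), ([197.0, 291.0], 0.54)]
consolidant top [([152.0, 290.0], 0.63)]
calliper top [([137.0, 378.0], 0.76)]
brush top [([286.0, 383.0], 0.71), ([192.0, 522.0], 0.21)]
carriage top [([206.0, 423.0], 0.76)]
handle top [([218.8, 361.4], 0.74)]
handle side [([226.3, 340.3], 0.78)]
tray top [([201.0, 430.0], 0.77)]
tray side [([271.3, 406.8], 0.9)]
mouth top [([202.3, 464.7], 0.73), ([226.7, 250.4], 0.36), ([158.2, 292.1], 0.18)]
mouth side []
rig top [([204.1, 426.0], 0.68)]
rig side []
fragment top [([172.9, 240.3], 0.93), ([231.0, 250.7], 0.86), ([276.0, 388.1], 0.7)]
fragment side [([206.8, 256.7], 0.93), ([185.7, 203.8], 0.85), ([183.2, 293.7], 0.67)]
```

View pics/top0.png

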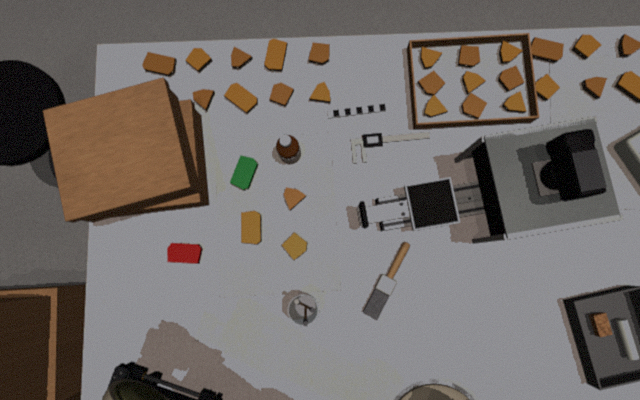

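View pics/side0.png

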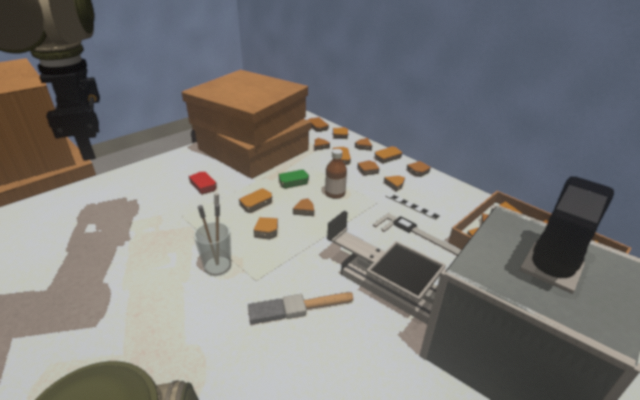

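```bash
python3 - <<'E'
from h import *
print("handle",ray("top",(218.8,361.4),.085),ray("side",(226.3,340.3),.085))
print("tray",ray("top",(201,430),.063),ray("side",(271.3,406.8),.063))
print("mouth",ray("top",(202.3,464.7),0))
for p in [(231,248),(253,184),(172,239),(245,294),(197,291)]: print(p,ray("top",p,.024))
print("bottle",ray("top",(152,290),.07), "brush",ray("top",(286,383),.01))
a=cv2.imread("pics/top0.png")[130:330,140:340]
cv2.imwrite("pics/crop0.png",cv2.resize(a,(600,600),interpolation=cv2.INTER_CUBIC))
E
```

```text
handle [0.5008 0.1615 0.085 ] [0.5145 0.1496 0.085 ]
tray [ 0.541  -0.0032  0.063 ] [ 0.5328 -0.0115  0.063 ]
mouth [ 0.5437 -0.1039  0.    ]
(231, 248) [0.4832 0.4361 0.024 ]
(253, 184) [0.433  0.5938 0.024 ]
(172, 239) [0.6315 0.4585 0.024 ]
(245, 294) [0.4463 0.3234 0.024 ]
(197, 291) [0.5649 0.3291 0.024 ]
bottle [0.6673 0.3258 0.07  ] brush [0.3425 0.1092 0.01  ]
```

View pics/crop0.png

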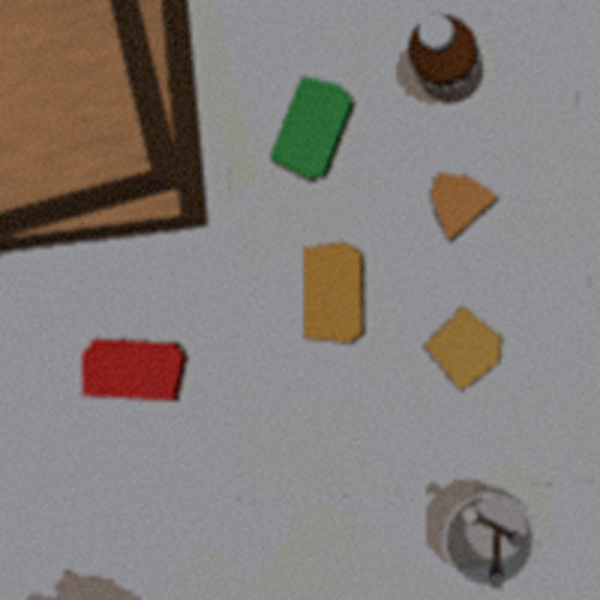

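Candidates in the top view, all in one crop: ochre slab at (228,250), green slab at (172,243) and red slab at (253,184). The ochre one is the long plaster fragment, because green and red are look-alikes. The ochre triangle (197,291) and square (245,294) are the bystanders.

```bash
cat >> h.py <<'E'
def ochre(im,near,cam,P=None,z=.024):
    h=cv2.cvtColor(im,cv2.COLOR_RGB2HSV); m=cv2.inRange(h,(8,110,70),(28,255,255))
    n,l,s,c=cv2.connectedComponentsWithStats(m)
    ok=[i for i in range(1,n) if s[i,4]>60]; i=min(ok,key=lambda i:np.hypot(*(c[i][::-1]-near)))
    cn,_=cv2.findContours((l==i).astype(np.uint8),cv2.RETR_EXTERNAL,cv2.CHAIN_APPROX_NONE)
    w=np.array([ray(cam,(p[0][1],p[0][0]),z,P)[:2] for p in cn[0]],np.float32)
    return cv2.minAreaRect(w*1000)
def img(cam): P=camera_params(cam); return get_image(cam),P
E
python3 - <<'E'
from h import *
im=cv2.imread("pics/top0.png")[...,::-1].copy()
print(ochre(im,(229,250),"top"))
b=get_obs(); print(b["tcp_pos"]); E=np.array(camera_params("wrist")["extrinsics"])
from scipy.spatial.transform import Rotation as R
Rt=R.from_euler("xyz",b["tool_rot"]).as_matrix(); print(Rt.round(3)); print("cam in tool",(Rt.T@(E[:3,3]-b["tcp_pos"])).round(3),(Rt.T@E[:3,:3]).round(3))
# rig axis from rims: dark tray
g=im.sum(2); m=((g<130)).astype(np.uint8); n,l,s,c=cv2.connectedComponentsWithStats(m); i=l[203,432]
cn,_=cv2.findContours((l==i).astype(np.uint8),0,1); print(s[i]); 
print("tray rect",cv2.minAreaRect(np.array([ray("top",(p[0][1],p[0][0]),.065)[:2] for p in cn[0]],np.float32)*1000))
E
```

```text
((492.8999938964844, 429.8500061035156), (47.0999755859375, 79.20001220703125), 90.0)
[0.18173471 0.51909672 0.23875671]
[[-0.944  0.33  -0.   ]
 [ 0.33   0.944  0.   ]
 [ 0.     0.    -1.   ]]
cam in tool [ 0.078  0.001 -0.146] [[-0.     0.954  0.301]
 [ 1.     0.    -0.   ]
 [-0.     0.301 -0.954]]
[ 408  180   49   48 1725]
tray rect ((535.4752197265625, -6.86962890625), (97.94023895263672, 98.23804473876953), 8.438352584838867)
```

Request:
step_arm(translation=[[-40,2,10],[-80,5,22],[-120,7,34],[-161,9,45],[-202,12,56],[-242,14,68],[-283,16,80],[-323,19,90]], rotation=[[0,0,-0.04],[0,0,-0.08],[0,0,-0.12],[0,0,-0.17],[0,0,-0.21],[0,0,-0.25],[0,0,-0.29],[0,0,-0.337]], hand=[1,1,1,1,1,1,1,1])

```text
time: 1.57
tcp_pos: [0.4918, 0.43, 0.1486]
tool_rot: [-3.141, -0.001, -3.14]
force: [-0.5, 0.9, -0.1]
gripper_width: 0.999
grip_force: 0.0
```

Request:
step_arm(translation=[[0,0,0],[0,0,0],[0,0,0]], rotation=[[0,0,0],[0,0,0],[0,0,0]], hand=[1,1,1])

```text
time: 1.82
tcp_pos: [0.4897, 0.4312, 0.1495]
tool_rot: [3.142, -0.001, 3.141]
force: [-0.6, 0.5, -0.6]
gripper_width: 1.002
grip_force: 0.0
```

```bash
python3 - <<'E'
from h import *
im,P=img("wrist"); save("wrist","w1",im)
r=find_in("fragment","wrist"); print(r[:3])
n=proj("wrist",(0.493,0.43,.024),P); print(n, ochre(im,n,"wrist",P))
o=get_obs(); print(o["tcp_pos"],o["tool_rot"])
E
```

```text
[{'position': [313.8, 339.6], 'p': 0.79}, {'position': [121.3, 532.3], 'p': 0.58}]
[198.  318.6] ((492.9723205566406, 431.35467529296875), (81.98888397216797, 47.147464752197266), 0.4971235990524292)
[0.48898005 0.43177013 0.15018296] [ 3.14110683e+00  4.34218314e-04 -3.14020535e+00]
```

View pics/w1.png

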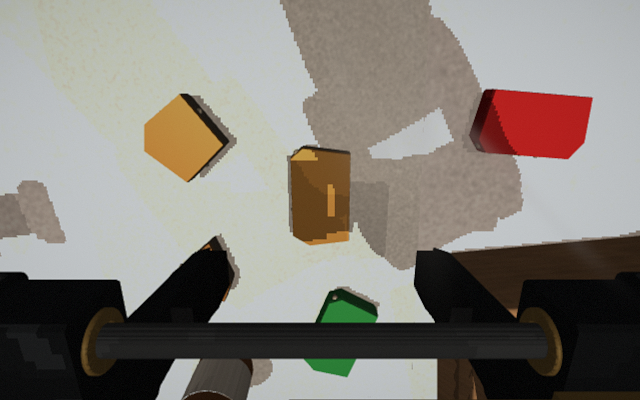

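The view shows the ochre slab at (195,320) between the open fingers, red at (125,530) and green at (330,345), so the target is confirmed. Descending now.

Request:
step_arm(translation=[[-3,0,30],[-3,0,60],[-3,0,90],[-3,0,110],[-3,0,125],[-3,0,134],[-3,0,136],[-3,0,136]], rotation=[[0,0,0],[0,0,0],[0,0,0],[0,0,0],[0,0,0],[0,0,0],[0,0,0],[0,0,0]], hand=[1,1,1,1,1,1,1,1])

```text
time: 2.58
tcp_pos: [0.4927, 0.4316, 0.014]
tool_rot: [3.141, 0.0, -3.141]
force: [-0.3, 0.3, 0.6]
gripper_width: 1.003
grip_force: 0.0
```

Request:
step_arm(translation=[[0,0,0],[0,0,0],[0,0,0]], rotation=[[0,0,0],[0,0,0],[0,0,0]], hand=[1,1,1])

```text
time: 2.83
tcp_pos: [0.4934, 0.4313, 0.0146]
tool_rot: [3.141, 0.001, -3.141]
force: [0.9, 0.2, 0.5]
gripper_width: 1.0
grip_force: 0.0
```

Request:
step_arm(translation=[[0,0,5],[0,0,10],[0,0,10],[0,0,10]], rotation=[[0,0,0],[0,0,0],[0,0,0],[0,0,0]], hand=[1,1,1,0.75])

```text
time: 3.17
tcp_pos: [0.4929, 0.4309, 0.003]
tool_rot: [-3.141, -0.001, -3.141]
force: [0.1, 0.3, 0.4]
gripper_width: 0.946
grip_force: 0.0
```

Request:
step_arm(translation=[[0,0,0],[0,0,0],[0,0,0],[0,0,0],[0,0,0],[0,0,0],[0,0,0],[0,0,0]], rotation=[[0,0,0],[0,0,0],[0,0,0],[0,0,0],[0,0,0],[0,0,0],[0,0,0],[0,0,0]], hand=[0.6,0.5,0.4,0.4,0.4,0.4,0.4,0.4])

```text
time: 3.83
tcp_pos: [0.4931, 0.431, 0.0036]
tool_rot: [3.142, 0.0, -3.141]
force: [-0.5, -0.4, 0.4]
gripper_width: 0.54
grip_force: 30.0
```

Request:
step_arm(translation=[[0,0,-10],[0,0,-35],[0,0,-65],[0,0,-100],[0,0,-135],[0,0,-170],[0,0,-190],[0,0,-200]], rotation=[[0,0,0],[0,0,0],[0,0,0],[0,0,0],[0,0,0],[0,0,0],[0,0,0],[0,0,0]], hand=[0.4,0.4,0.4,0.4,0.4,0.4,0.4,0.4])

```text
time: 4.5
tcp_pos: [0.4936, 0.4314, 0.2078]
tool_rot: [3.139, 0.005, -3.141]
force: [0.1, 0.8, -0.6]
gripper_width: 0.539
grip_force: 30.0
```

Request:
step_arm(translation=[[5,-20,-5],[10,-50,-10],[15,-82,-15],[20,-114,-20],[25,-146,-24],[30,-178,-26],[35,-210,-28],[40,-240,-30]], rotation=[[0,0,0.08],[0,0,0.18],[0,0,0.28],[0,0,0.39],[0,0,0.5],[0,0,0.6],[0,0,0.7],[0,0,0.8]], hand=[0.4,0.4,0.4,0.4,0.4,0.4,0.4,0.4])

```text
time: 5.17
tcp_pos: [0.4521, 0.1894, 0.233]
tool_rot: [-3.14, -0.001, 2.337]
force: [1.5, 0.5, -0.7]
gripper_width: 0.542
grip_force: 30.0
```

Request:
step_arm(translation=[[-15,-23,-3],[-30,-45,-7],[-48,-70,-10],[-64,-94,-14],[-78,-116,-17],[-88,-130,-19],[-92,-135,-20],[-92,-135,-20]], rotation=[[0,0,0.1],[0,0,0.2],[0,0,0.3],[0,0,0.4],[0,0,0.5],[0,0,0.58],[0,0,0.62],[0,0,0.62]], hand=[0.4,0.4,0.4,0.4,0.4,0.4,0.4,0.4])

```text
time: 5.83
tcp_pos: [0.4202, 0.0302, 0.2533]
tool_rot: [-3.141, -0.0, 1.719]
force: [0.5, 0.1, -1.0]
gripper_width: 0.543
grip_force: 30.0
```

Request:
step_arm(translation=[[0,0,0],[0,0,0]], rotation=[[0,0,0],[0,0,0]], hand=[0.4,0.4])

```text
time: 6.0
tcp_pos: [0.4204, 0.0318, 0.2532]
tool_rot: [-3.141, -0.0, 1.724]
force: [0.5, 0.7, -0.6]
gripper_width: 0.539
grip_force: 30.0
```

```bash
python3 - <<'E'
from h import *
im,P=img("wrist"); save("wrist","w2",im)
o=get_obs(); print(o["tcp_pos"],o["tool_rot"],o["gripper_width"],o["grip_force"],o["joint_pos"])
for n,z in [("tray",.063),("handle",.085)]:
    for d in tip_of(n,"wrist")[:2]: print(n,d,ray("wrist",d["position"],z,P))
print("exp",proj("wrist",(.535,-.007,.063),P))
E
```

```text
[0.42044298 0.03186044 0.25319477] [-3.14104393e+00 -4.12581654e-04  1.72445507e+00] 0.5379776508654801 29.997642394155264 [-2.06892224e-01  1.41351327e-01  1.59248227e+00  1.95034787e-04
  1.40841805e+00 -3.60582671e-01]
tray {'position': [227.1, 425.1], 'p': 0.9} [ 0.5356 -0.0042  0.063 ]
handle {'position': [54.7, 447.4], 'p': 0.73} [0.5083 0.1572 0.085 ]
exp [229.5 423.9]
```

View pics/w2.png

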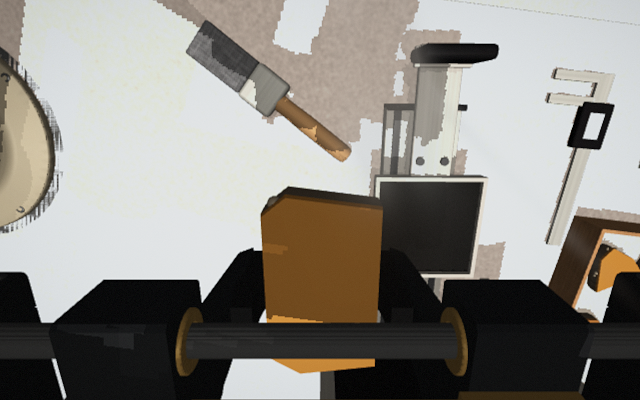

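Tray rim outer corners at about TL (177,376), TR (177,487), BR (276,474). The handle is the black bar at (50,455), the brush lies left at (90,270) and the calliper right. The fragment is held square.

```bash
python3 - <<'E'
from h import *
im=cv2.imread("pics/w2.png")[...,::-1].copy()
P=camera_params("wrist")
c=[ray("wrist",p,.069,P)[:2] for p in [(177,376),(177,487),(276,474)]]
print(c,"centre",(c[0]+c[2])/2,"sides",np.linalg.norm(c[0]-c[1]),np.linalg.norm(c[2]-c[1]),"yaw",np.arctan2(*(c[1]-c[0])[::-1]),np.arctan2(*(c[1]-c[2])[::-1])-np.pi/2)
g=cv2.cvtColor(im,cv2.COLOR_RGB2GRAY); m=(g<60).astype(np.uint8); m[:, :360]=0; m[270:]=0
n,l,s,cc=cv2.connectedComponentsWithStats(m); i=l[225,425]; print(s[i])
cn,_=cv2.findContours((l==i).astype(np.uint8),0,1)
print(cv2.minAreaRect(np.array([ray("wrist",(p[0][1],p[0][0]),.063,P)[:2] for p in cn[0]],np.float32)*1000))
h=[ray("wrist",p,.108,P)[:2] for p in [(47,413),(44,498)]]; print(h, np.arctan2(*(h[1]-h[0])[::-1]))
E
```

```text
[array([0.4733, 0.0415]), array([0.5806, 0.058 ]), array([ 0.5989, -0.0492])] centre [ 0.5361  -0.00385] sides 0.10856122696432645 0.10875077011221576 yaw 0.1525792954799094 0.16907911824819144
[ 360  182  123   88 8312]
((527.8522338867188, -5.849666595458984), (121.9747314453125, 97.21390533447266), 8.77385139465332)
[array([0.4734, 0.1549]), array([0.5377, 0.1669])] 0.18450272104596094
```

Request:
step_arm(translation=[[-8,16,0],[-22,45,0],[-38,78,10],[-50,102,30],[-53,108,60],[-53,108,90],[-53,108,115],[-53,108,135]], rotation=[[0,0,0],[0,0,0],[0,0,0],[0,0,0],[0,0,0],[0,0,0],[0,0,0],[0,0,0]], hand=[0.4,0.4,0.4,0.4,0.4,0.4,0.4,0.4])

```text
time: 6.82
tcp_pos: [0.5347, -0.0045, 0.1161]
tool_rot: [-3.139, -0.001, 1.723]
force: [-0.2, -0.8, -0.9]
gripper_width: 0.541
grip_force: 30.0
```

Request:
step_arm(translation=[[0,0,10],[0,0,15],[0,0,15],[0,0,15]], rotation=[[0,0,0],[0,0,0],[0,0,0],[0,0,0]], hand=[0.4,0.4,0.4,0.4])

```text
time: 7.15
tcp_pos: [0.5357, -0.0051, 0.1044]
tool_rot: [3.14, 0.001, 1.722]
force: [-0.1, 0.2, -1.9]
gripper_width: 0.54
grip_force: 30.0
```

```bash
python3 - <<'E'
from h import *
im,P=img("wrist"); save("wrist","w3",im)
o=get_obs(); print(o["tcp_pos"],o["tool_rot"],o["force"])
E
```

```text
[ 0.53582895 -0.00517421  0.10466072] [3.13951301e+00 8.02202199e-04 1.72210005e+00] [-0.02887891 -1.0342981  -0.75767334]
```

View pics/w3.png

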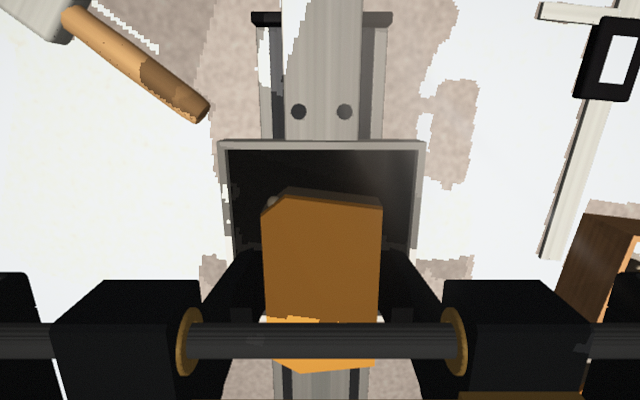

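The fragment sits centred over the tray, whose rim edges are at columns 223 and 420 with the fragment's middle at 321. Lowering.

Request:
step_arm(translation=[[0,0,8],[0,0,16],[0,0,24],[0,0,30],[0,0,34],[0,0,35],[0,0,35],[0,0,35]], rotation=[[0,0,0],[0,0,0],[0,0,0],[0,0,0],[0,0,0],[0,0,0],[0,0,0],[0,0,0]], hand=[0.4,0.4,0.4,0.4,0.4,0.4,0.4,0.4])

```text
time: 7.87
tcp_pos: [0.5353, -0.0052, 0.0686]
tool_rot: [3.141, 0.0, 1.722]
force: [0.3, 0.3, -0.5]
gripper_width: 0.542
grip_force: 30.0
```

Request:
step_arm(translation=[[0,0,1],[0,0,1]], rotation=[[0,0,0],[0,0,0]], hand=[0.4,0.4])

```text
time: 8.03
tcp_pos: [0.5352, -0.0052, 0.0676]
tool_rot: [3.141, 0.0, 1.722]
force: [0.1, 0.3, -1.8]
gripper_width: 0.541
grip_force: 30.0
```

Request:
step_arm(translation=[[0,0,0.7],[0,0,0.7]], rotation=[[0,0,0],[0,0,0]], hand=[0.4,0.4])

```text
time: 8.2
tcp_pos: [0.5352, -0.0052, 0.0668]
tool_rot: [3.141, 0.0, 1.722]
force: [-0.6, -0.8, -0.6]
gripper_width: 0.543
grip_force: 30.0
```

Request:
step_arm(translation=[[0,0,0.5],[0,0,0.5]], rotation=[[0,0,0],[0,0,0]], hand=[0.4,0.4])

```text
time: 8.37
tcp_pos: [0.5352, -0.0052, 0.0662]
tool_rot: [-3.142, -0.0, 1.722]
force: [0.6, 0.2, -0.8]
gripper_width: 0.544
grip_force: 30.0
```

Request:
step_arm(translation=[[0,0,0.5],[0,0,0.5]], rotation=[[0,0,0],[0,0,0]], hand=[0.4,0.4])

```text
time: 8.53
tcp_pos: [0.5351, -0.0052, 0.0657]
tool_rot: [-3.141, -0.0, 1.722]
force: [0.4, 1.3, -1.3]
gripper_width: 0.543
grip_force: 30.0
```

Request:
step_arm(translation=[[0,0,0.4],[0,0,0.4]], rotation=[[0,0,0],[0,0,0]], hand=[0.4,0.4])

```text
time: 8.7
tcp_pos: [0.5352, -0.0052, 0.0655]
tool_rot: [3.141, 0.0, 1.722]
force: [-0.2, -0.8, 1.4]
gripper_width: 0.54
grip_force: 30.0
```

Request:
step_arm(translation=[[0,0,0.4],[0,0,0.4]], rotation=[[0,0,0],[0,0,0]], hand=[0.4,0.4])

```text
time: 8.87
tcp_pos: [0.5352, -0.0052, 0.0655]
tool_rot: [3.141, 0.0, 1.722]
force: [-1.6, -0.3, 5.3]
gripper_width: 0.534
grip_force: 30.0
```

The fragment touches the tray floor at about 5 N. Opening a little, then rising.

Request:
step_arm(translation=[[0,0,-0.3],[0,0,-0.3],[0,0,-0.3],[0,0,-0.3],[0,0,-0.3],[0,0,-0.3]], rotation=[[0,0,0],[0,0,0],[0,0,0],[0,0,0],[0,0,0],[0,0,0]], hand=[0.57,0.6,0.64,0.66,0.66,0.66])

```text
time: 9.37
tcp_pos: [0.5352, -0.0052, 0.0652]
tool_rot: [-3.142, -0.0, 1.722]
force: [-0.2, -0.3, -0.3]
gripper_width: 0.663
grip_force: 0.0
```

Request:
step_arm(translation=[[0,0,-3],[0,0,-8],[0,0,-15],[0,0,-25],[0,0,-40],[0,0,-60],[0,0,-80],[0,0,-85]], rotation=[[0,0,0],[0,0,0],[0,0,0],[0,0,0],[0,0,0],[0,0,0],[0,0,0],[0,0,0]], hand=[0.66,0.66,0.66,0.66,0.66,0.66,0.66,0.66])

```text
time: 10.03
tcp_pos: [0.5363, -0.0054, 0.154]
tool_rot: [3.136, 0.002, 1.722]
force: [0.5, -0.6, 0.6]
gripper_width: 0.665
grip_force: 0.0
```

```bash
python3 - <<'E'
from h import *
im,P=img("wrist"); save("wrist","w4",im)
print(ochre(im,proj("wrist",(.5355,-.005,.087),P),"wrist",P,.087))
for n,z in [("tray",.063),("handle",.085)]:
    for d in tip_of(n,"wrist")[:1]: print(n,d,ray("wrist",d["position"],z,P))
o=get_obs(); print(o["tcp_pos"],o["tool_rot"],o["force"],o["gripper_width"])
E
```

```text
((535.0238037109375, -3.937206268310547), (47.754642486572266, 82.53766632080078), 8.936948776245117)
tray {'position': [285.7, 322.7], 'p': 0.29} [ 0.5477 -0.0678  0.063 ]
[ 0.53505328 -0.00514687  0.15030914] [3.14115706e+00 2.20374458e-04 1.72183884e+00] [ 0.4183598  -0.45258215 -0.90427236] 0.6642311172824086
```

View pics/w4.png

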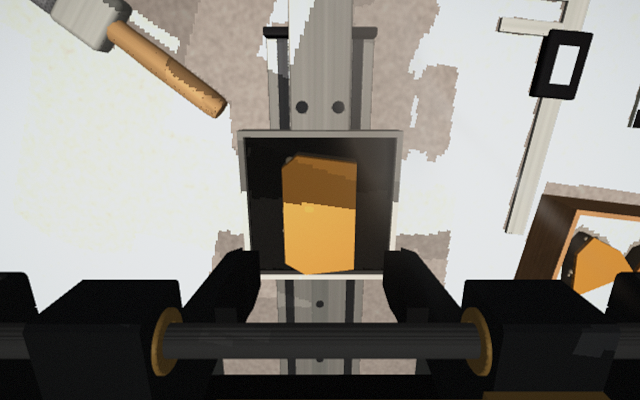

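The fragment lies flat in the tray at about (215,320), centred and let go. Now I move behind the handle with the fingers shut.

Request:
step_arm(translation=[[15,0,-5],[45,0,-10],[80,0,-10],[118,0,-10],[155,0,-10],[190,0,-10],[212,0,-10],[220,0,-10]], rotation=[[0,0,0],[0,0,-0.008],[0,0,-0.008],[0,0,-0.008],[0,0,-0.008],[0,0,-0.008],[0,0,-0.008],[0,0,-0.008]], hand=[0.6,0.4,0.2,0,0,0,0,0])

```text
time: 10.85
tcp_pos: [0.5007, 0.2149, 0.159]
tool_rot: [-3.139, -0.0, 1.733]
force: [-0.4, 0.0, -0.2]
gripper_width: 0.096
grip_force: 0.0
```

Request:
step_arm(translation=[[0,0,10],[0,0,30],[0,0,55],[0,0,72],[0,0,78],[0,0,80],[0,0,80],[0,0,80]], rotation=[[0,0,0],[0,0,0],[0,0,0],[0,0,0],[0,0,0],[0,0,0],[0,0,0],[0,0,0]], hand=[0,0,0,0,0,0,0,0])

```text
time: 11.52
tcp_pos: [0.5027, 0.2119, 0.0809]
tool_rot: [3.14, 0.0, 1.729]
force: [-0.5, -0.4, 0.5]
gripper_width: 0.003
grip_force: 0.0
```

```bash
python3 - <<'E'
from h import *
im=get_image("side"); save("side","s5",im[120:370,220:540].repeat(2,0).repeat(2,1))
for d in tip_of("handle","side")[:1]: print(d,ray("side",d["position"],.085))
o=get_obs(); print(o["tcp_pos"],o["tool_rot"],o["force"],o["gripper_width"])
t=np.array([.5355,-.0045]); y=np.array([-np.sin(.16),np.cos(.16)]); x=np.array([y[1],-y[0]]); d=o["tcp_pos"][:2]-t; print("local",d@x,d@y)
E
```

```text
{'position': [223.0, 338.1], 'p': 0.86} [0.5188 0.1605 0.085 ]
[0.50261005 0.21216765 0.08116432] [3.13976533e+00 1.38410042e-06 1.72955403e+00] [0.48522097 0.34904329 0.74305657] 0.0014468554845374485
local 0.0020492414678502818 0.21914018058244553
```

View pics/s5.png

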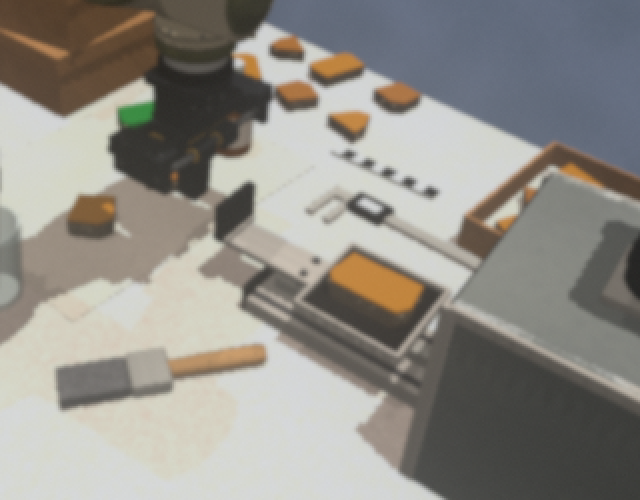

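The fingers are shut behind the handle, with about 40 mm to go. Approaching.

Request:
step_arm(translation=[[-8,0,0],[-16,0,0],[-24,0,0],[-30,0,0],[-33,0,0],[-34,0,0],[-34,0,0]], rotation=[[0,0,0],[0,0,0],[0,0,0],[0,0,0],[0,0,0],[0,0,0],[0,0,0]], hand=[0,0,0,0,0,0,0])

```text
time: 12.2
tcp_pos: [0.5076, 0.1784, 0.0803]
tool_rot: [3.142, -0.0, 1.729]
force: [-0.3, 0.0, -0.2]
gripper_width: 0.005
grip_force: 0.0
```

Request:
step_arm(translation=[[-1,0,0],[-1,0,0]], rotation=[[0,0,0],[0,0,0]], hand=[0,0])

```text
time: 12.37
tcp_pos: [0.5076, 0.1778, 0.0803]
tool_rot: [3.142, -0.0, 1.73]
force: [0.4, -0.0, -0.0]
gripper_width: 0.005
grip_force: 0.0
```

Request:
step_arm(translation=[[-1,0,0],[-1,0,0]], rotation=[[0,0,0],[0,0,0]], hand=[0,0])

```text
time: 12.53
tcp_pos: [0.5078, 0.1768, 0.0803]
tool_rot: [-3.142, 0.0, 1.73]
force: [0.1, -0.5, 0.2]
gripper_width: 0.008
grip_force: 0.0
```

Request:
step_arm(translation=[[-1,0,0],[-1,0,0]], rotation=[[0,0,0],[0,0,0]], hand=[0,0])

```text
time: 12.7
tcp_pos: [0.5079, 0.1757, 0.0803]
tool_rot: [-3.142, 0.0, 1.73]
force: [-0.4, -0.1, -0.3]
gripper_width: 0.005
grip_force: 0.0
```

Request:
step_arm(translation=[[-1,0,0],[-1,0,0]], rotation=[[0,0,0],[0,0,0]], hand=[0,0])

```text
time: 12.87
tcp_pos: [0.5081, 0.1747, 0.0803]
tool_rot: [-3.142, 0.0, 1.73]
force: [0.7, 0.9, 0.2]
gripper_width: 0.006
grip_force: 0.0
```

Request:
step_arm(translation=[[-0.5,0,0],[-0.5,0,0]], rotation=[[0,0,0],[0,0,0]], hand=[0,0])

```text
time: 13.03
tcp_pos: [0.5082, 0.1742, 0.0803]
tool_rot: [3.142, 0.0, 1.73]
force: [0.1, 0.2, 0.4]
gripper_width: 0.008
grip_force: 0.0
```

Request:
step_arm(translation=[[-0.5,0,0],[-0.5,0,0]], rotation=[[0,0,0],[0,0,0]], hand=[0,0])

```text
time: 13.2
tcp_pos: [0.5082, 0.1738, 0.0803]
tool_rot: [-3.142, -0.0, 1.73]
force: [0.3, 0.9, 0.5]
gripper_width: 0.004
grip_force: 0.2
```

Request:
step_arm(translation=[[-0.5,0,0],[-0.5,0,0]], rotation=[[0,0,0],[0,0,0]], hand=[0,0])

```text
time: 13.37
tcp_pos: [0.5083, 0.1735, 0.0803]
tool_rot: [3.142, -0.0, 1.73]
force: [-0.7, 1.8, 0.4]
gripper_width: 0.004
grip_force: 1.1
```

Request:
step_arm(translation=[[-0.5,0,0],[-0.5,0,0]], rotation=[[0,0,0],[0,0,0]], hand=[0,0])

```text
time: 13.53
tcp_pos: [0.5083, 0.1731, 0.0803]
tool_rot: [-3.142, -0.001, 1.73]
force: [-0.3, 4.4, 0.6]
gripper_width: 0.003
grip_force: 2.2
```

Request:
step_arm(translation=[[-0.5,0,0]], rotation=[[0,0,0]], hand=[0])

```text
time: 13.62
tcp_pos: [0.5084, 0.1729, 0.0803]
tool_rot: [3.141, -0.001, 1.73]
force: [-0.8, 7.8, 0.6]
gripper_width: 0.002
grip_force: 3.9
```

Request:
step_arm(translation=[[-0.3,0,0],[-0.3,0,0]], rotation=[[0,0,0],[0,0,0]], hand=[0,0])

```text
time: 13.78
tcp_pos: [0.5084, 0.1727, 0.0803]
tool_rot: [3.141, -0.001, 1.73]
force: [-0.7, 7.5, 0.0]
gripper_width: 0.001
grip_force: 3.7
```

Request:
step_arm(translation=[[-0.3,0,0],[-0.3,0,0]], rotation=[[0,0,0],[0,0,0]], hand=[0,0])

```text
time: 13.95
tcp_pos: [0.5084, 0.1727, 0.0803]
tool_rot: [3.141, -0.002, 1.73]
force: [0.0, 8.1, 0.8]
gripper_width: 0.005
grip_force: 4.3
```

Request:
step_arm(translation=[[-0.3,0,0],[-0.3,0,0]], rotation=[[0,0,0],[0,0,0]], hand=[0,0])

```text
time: 14.12
tcp_pos: [0.5084, 0.1726, 0.0803]
tool_rot: [3.141, -0.002, 1.73]
force: [-1.1, 9.8, -0.1]
gripper_width: 0.005
grip_force: 5.0
```

Request:
step_arm(translation=[[-0.3,0,0],[-0.3,0,0]], rotation=[[0,0,0],[0,0,0]], hand=[0,0])

```text
time: 14.28
tcp_pos: [0.5085, 0.1723, 0.0803]
tool_rot: [3.141, -0.002, 1.73]
force: [-0.1, 10.0, 0.9]
gripper_width: 0.004
grip_force: 4.8
```

Request:
step_arm(translation=[[-0.3,0,0],[-0.3,0,0]], rotation=[[0,0,0],[0,0,0]], hand=[0,0])

```text
time: 14.45
tcp_pos: [0.5086, 0.1715, 0.0803]
tool_rot: [3.141, -0.001, 1.73]
force: [-1.0, 5.2, 0.3]
gripper_width: 0.005
grip_force: 2.7
```

The force fell from 10 to 5 N, so the catch is giving way. Easing off.

Request:
step_arm(translation=[[0.6,0,0],[0.6,0,0]], rotation=[[0,0,0],[0,0,0]], hand=[0,0])

```text
time: 14.62
tcp_pos: [0.5086, 0.1715, 0.0803]
tool_rot: [-3.142, -0.0, 1.73]
force: [0.2, 2.2, 0.4]
gripper_width: 0.001
grip_force: 1.8
```

Request:
step_arm(translation=[[-0.5,0,0],[-1,0,0]], rotation=[[0,0,0],[0,0,0]], hand=[0,0])

```text
time: 14.78
tcp_pos: [0.5087, 0.1709, 0.0803]
tool_rot: [3.142, -0.001, 1.73]
force: [-0.7, 5.9, 0.7]
gripper_width: 0.004
grip_force: 2.9
```

Request:
step_arm(translation=[[-0.5,0,0],[-1,0,0]], rotation=[[0,0,0],[0,0,0]], hand=[0,0])

```text
time: 14.95
tcp_pos: [0.5089, 0.1696, 0.0803]
tool_rot: [-3.141, -0.0, 1.73]
force: [-0.5, 3.7, 0.1]
gripper_width: 0.002
grip_force: 1.9
```

Request:
step_arm(translation=[[-0.6,0,0],[-1.2,0,0],[-1.8,0,0],[-2.4,0,0],[-3,0,0],[-3.6,0,0],[-4.2,0,0],[-4.8,0,0]], rotation=[[0,0,0],[0,0,0],[0,0,0],[0,0,0],[0,0,0],[0,0,0],[0,0,0],[0,0,0]], hand=[0,0,0,0,0,0,0,0])

```text
time: 15.62
tcp_pos: [0.5096, 0.1646, 0.0803]
tool_rot: [-3.141, 0.0, 1.73]
force: [-1.4, 1.6, 2.1]
gripper_width: 0.004
grip_force: 1.1
```

Request:
step_arm(translation=[[-1,0,0],[-3,0,0],[-6,0,0],[-9,0,0],[-12,0,0],[-15,0,0],[-18,0,0],[-21,0,0]], rotation=[[0,0,0],[0,0,0],[0,0,0],[0,0,0],[0,0,0],[0,0,0],[0,0,0],[0,0,0]], hand=[0,0,0,0,0,0,0,0])

```text
time: 16.28
tcp_pos: [0.513, 0.1436, 0.0802]
tool_rot: [-3.141, -0.0, 1.73]
force: [-2.4, 2.2, 0.6]
gripper_width: 0.006
grip_force: 1.3
```

Request:
step_arm(translation=[[-3,0,0],[-6,0,0],[-9,0,0],[-12,0,0],[-15,0,0],[-18,0,0],[-21,0,0],[-24,0,0]], rotation=[[0,0,0],[0,0,0],[0,0,0],[0,0,0],[0,0,0],[0,0,0],[0,0,0],[0,0,0]], hand=[0,0,0,0,0,0,0,0])

```text
time: 16.95
tcp_pos: [0.5168, 0.12, 0.0802]
tool_rot: [-3.141, -0.0, 1.73]
force: [-2.5, 1.8, -0.6]
gripper_width: 0.006
grip_force: 1.3
```

Request:
step_arm(translation=[[-3,0,0],[-6,0,0],[-9,0,0],[-12,0,0],[-15,0,0],[-18,0,0],[-20,0,0],[-21,0,0]], rotation=[[0,0,0],[0,0,0],[0,0,0],[0,0,0],[0,0,0],[0,0,0],[0,0,0],[0,0,0]], hand=[0,0,0,0,0,0,0,0])

```text
time: 17.62
tcp_pos: [0.5204, 0.0992, 0.0803]
tool_rot: [3.141, 0.0, 1.73]
force: [-2.0, 2.3, -1.2]
gripper_width: 0.005
grip_force: 1.2
```

Request:
step_arm(translation=[[-1,0,0],[-3,0,0],[-6,0,0],[-9,0,0],[-12,0,0],[-15,0,0],[-18,0,0],[-21,0,0]], rotation=[[0,0,0],[0,0,0],[0,0,0],[0,0,0],[0,0,0],[0,0,0],[0,0,0],[0,0,0]], hand=[0,0,0,0,0,0,0,0])

```text
time: 18.28
tcp_pos: [0.5235, 0.0784, 0.0803]
tool_rot: [-3.141, 0.0, 1.73]
force: [-3.5, 1.2, 0.1]
gripper_width: 0.004
grip_force: 1.3
```

Request:
step_arm(translation=[[-3,0,0],[-6,0,0],[-9,0,0],[-12,0,0],[-15,0,0],[-18,0,0],[-21,0,0],[-24,0,0]], rotation=[[0,0,0],[0,0,0],[0,0,0],[0,0,0],[0,0,0],[0,0,0],[0,0,0],[0,0,0]], hand=[0,0,0,0,0,0,0,0])

```text
time: 18.95
tcp_pos: [0.5273, 0.0548, 0.0803]
tool_rot: [-3.141, -0.0, 1.73]
force: [-3.0, 2.0, -0.1]
gripper_width: 0.006
grip_force: 1.3
```

Request:
step_arm(translation=[[-3,0,0],[-5,0,0],[-7,0,0],[-9,0,0],[-10,0,0],[-11,0,0]], rotation=[[0,0,0],[0,0,0],[0,0,0],[0,0,0],[0,0,0],[0,0,0]], hand=[0,0,0,0,0,0])

```text
time: 19.45
tcp_pos: [0.5291, 0.0441, 0.0803]
tool_rot: [3.141, 0.0, 1.73]
force: [-2.2, 2.4, 0.3]
gripper_width: 0.007
grip_force: 1.2
```

Request:
step_arm(translation=[[-2,0,0],[-4,0,0],[-6,0,0],[-8,0,0]], rotation=[[0,0,0],[0,0,0],[0,0,0],[0,0,0]], hand=[0,0,0,0])

```text
time: 19.78
tcp_pos: [0.5303, 0.0362, 0.0803]
tool_rot: [-3.141, -0.0, 1.73]
force: [-2.6, 1.8, 0.4]
gripper_width: 0.002
grip_force: 1.2
```

Request:
step_arm(translation=[[-1,0,0],[-2,0,0],[-3,0,0]], rotation=[[0,0,0],[0,0,0],[0,0,0]], hand=[0,0,0])

```text
time: 20.03
tcp_pos: [0.5308, 0.0333, 0.0803]
tool_rot: [3.142, 0.0, 1.73]
force: [-1.5, 1.9, -0.1]
gripper_width: 0.003
grip_force: 1.2
```

Request:
step_arm(translation=[[-1,0,0],[-2,0,0],[-3,0,0]], rotation=[[0,0,0],[0,0,0],[0,0,0]], hand=[0,0,0])

```text
time: 20.28
tcp_pos: [0.5312, 0.0304, 0.0803]
tool_rot: [-3.141, -0.0, 1.73]
force: [-2.8, 2.4, -0.6]
gripper_width: 0.006
grip_force: 1.2
```

Request:
step_arm(translation=[[-1,0,0],[-2,0,0],[-3,0,0]], rotation=[[0,0,0],[0,0,0],[0,0,0]], hand=[0,0,0])

```text
time: 20.53
tcp_pos: [0.5317, 0.0274, 0.0803]
tool_rot: [-3.141, -0.0, 1.73]
force: [-1.9, 2.3, -0.2]
gripper_width: 0.004
grip_force: 1.2
```

Request:
step_arm(translation=[[-1,0,0],[-2,0,0],[-3,0,0]], rotation=[[0,0,0],[0,0,0],[0,0,0]], hand=[0,0,0])

```text
time: 20.78
tcp_pos: [0.5322, 0.0244, 0.0803]
tool_rot: [-3.142, -0.0, 1.73]
force: [-2.5, 1.4, 0.3]
gripper_width: 0.001
grip_force: 1.2
```

Request:
step_arm(translation=[[-1,0,0],[-2,0,0],[-3,0,0]], rotation=[[0,0,0],[0,0,0],[0,0,0]], hand=[0,0,0])

```text
time: 21.03
tcp_pos: [0.5327, 0.0214, 0.0803]
tool_rot: [3.142, 0.0, 1.73]
force: [-2.2, 2.1, 0.0]
gripper_width: 0.002
grip_force: 1.2
```

Request:
step_arm(translation=[[-1,0,0],[-2,0,0],[-3,0,0]], rotation=[[0,0,0],[0,0,0],[0,0,0]], hand=[0,0,0])

```text
time: 21.28
tcp_pos: [0.5332, 0.0185, 0.0803]
tool_rot: [-3.142, -0.0, 1.73]
force: [-1.6, 2.6, 0.4]
gripper_width: 0.004
grip_force: 1.2
```

Request:
step_arm(translation=[[-1,0,0],[-2,0,0],[-3,0,0]], rotation=[[0,0,0],[0,0,0],[0,0,0]], hand=[0,0,0])

```text
time: 21.53
tcp_pos: [0.5336, 0.0155, 0.0803]
tool_rot: [3.142, 0.0, 1.73]
force: [-1.4, 1.6, -0.4]
gripper_width: 0.004
grip_force: 1.2
```

Request:
step_arm(translation=[[-1,0,0],[-2,0,0],[-3,0,0]], rotation=[[0,0,0],[0,0,0],[0,0,0]], hand=[0,0,0])

```text
time: 21.78
tcp_pos: [0.5341, 0.0126, 0.0803]
tool_rot: [-3.142, -0.0, 1.73]
force: [-2.4, 1.9, 0.8]
gripper_width: 0.007
grip_force: 1.2
```

Request:
step_arm(translation=[[-1,0,0],[-2,0,0],[-3,0,0]], rotation=[[0,0,0],[0,0,0],[0,0,0]], hand=[0,0,0])

```text
time: 22.03
tcp_pos: [0.5346, 0.0096, 0.0803]
tool_rot: [-3.142, -0.0, 1.73]
force: [-2.1, 1.9, 0.0]
gripper_width: 0.006
grip_force: 1.2
```

Request:
step_arm(translation=[[-1,0,0],[-2,0,0],[-3,0,0]], rotation=[[0,0,0],[0,0,0],[0,0,0]], hand=[0,0,0])

```text
time: 22.28
tcp_pos: [0.5351, 0.0066, 0.0803]
tool_rot: [3.142, 0.0, 1.73]
force: [-1.7, 1.8, -0.5]
gripper_width: 0.005
grip_force: 1.2
```

Request:
step_arm(translation=[[-1,0,0],[-2,0,0],[-3,0,0]], rotation=[[0,0,0],[0,0,0],[0,0,0]], hand=[0,0,0])

```text
time: 22.53
tcp_pos: [0.5355, 0.0037, 0.0803]
tool_rot: [3.142, 0.0, 1.73]
force: [-3.1, 2.0, -0.7]
gripper_width: 0.003
grip_force: 1.2
```

Request:
step_arm(translation=[[-1,0,0],[-2,0,0],[-3,0,0]], rotation=[[0,0,0],[0,0,0],[0,0,0]], hand=[0,0,0])

```text
time: 22.78
tcp_pos: [0.536, 0.0007, 0.0803]
tool_rot: [3.142, 0.0, 1.73]
force: [-2.9, 2.5, 0.4]
gripper_width: 0.008
grip_force: 1.2
```

Travel is about 175 mm and still free.

Request:
step_arm(translation=[[-1,0,0],[-2,0,0],[-3,0,0]], rotation=[[0,0,0],[0,0,0],[0,0,0]], hand=[0,0,0])

```text
time: 23.03
tcp_pos: [0.5365, -0.0022, 0.0803]
tool_rot: [3.142, -0.0, 1.73]
force: [-2.6, 1.1, -0.3]
gripper_width: 0.005
grip_force: 1.2
```

Request:
step_arm(translation=[[-1,0,0],[-2,0,0],[-3,0,0]], rotation=[[0,0,0],[0,0,0],[0,0,0]], hand=[0,0,0])

```text
time: 23.28
tcp_pos: [0.537, -0.0052, 0.0803]
tool_rot: [3.142, -0.0, 1.73]
force: [-2.3, 2.1, 0.4]
gripper_width: 0.001
grip_force: 1.2
```

Request:
step_arm(translation=[[-1,0,0],[-2,0,0],[-3,0,0]], rotation=[[0,0,0],[0,0,0],[0,0,0]], hand=[0,0,0])

```text
time: 23.53
tcp_pos: [0.5374, -0.0082, 0.0803]
tool_rot: [-3.142, -0.0, 1.73]
force: [-2.8, 2.2, 0.4]
gripper_width: 0.007
grip_force: 1.2
```

Request:
step_arm(translation=[[-1,0,0],[-2,0,0],[-3,0,0]], rotation=[[0,0,0],[0,0,0],[0,0,0]], hand=[0,0,0])

```text
time: 23.78
tcp_pos: [0.5379, -0.0111, 0.0803]
tool_rot: [-3.142, -0.0, 1.73]
force: [-2.8, 1.9, -0.2]
gripper_width: 0.005
grip_force: 1.2
```

Request:
step_arm(translation=[[-1,0,0],[-2,0,0],[-3,0,0]], rotation=[[0,0,0],[0,0,0],[0,0,0]], hand=[0,0,0])

```text
time: 24.03
tcp_pos: [0.5383, -0.0139, 0.0803]
tool_rot: [-3.141, -0.0, 1.73]
force: [-2.7, 5.5, 0.8]
gripper_width: 0.006
grip_force: 2.7
```

The force has risen to 5.5 N, so it is on the buffer. Holding briefly to confirm the contact.

Request:
step_arm(translation=[[0,0,0],[0,0,0],[0,0,0]], rotation=[[0,0,0],[0,0,0],[0,0,0]], hand=[0,0,0])

```text
time: 24.28
tcp_pos: [0.5383, -0.014, 0.0803]
tool_rot: [-3.142, 0.0, 1.73]
force: [-2.3, 2.1, 0.2]
gripper_width: 0.005
grip_force: 1.6
```

Request:
step_arm(translation=[[-0.5,0,0],[-1,0,0],[-1,0,0]], rotation=[[0,0,0],[0,0,0],[0,0,0]], hand=[0,0,0])

```text
time: 24.53
tcp_pos: [0.5384, -0.0144, 0.0803]
tool_rot: [-3.142, -0.001, 1.73]
force: [-2.6, 5.3, 1.6]
gripper_width: 0.005
grip_force: 3.1
```

Request:
step_arm(translation=[[-0.4,0,0],[-0.4,0,0],[-0.4,0,0]], rotation=[[0,0,0],[0,0,0],[0,0,0]], hand=[0,0,0])

```text
time: 24.78
tcp_pos: [0.5384, -0.0146, 0.0803]
tool_rot: [-3.142, -0.001, 1.73]
force: [-2.3, 6.9, 0.7]
gripper_width: 0.006
grip_force: 3.6
```

Seated, with about 7 N at the handle. Backing off gently, then rising clear.

Request:
step_arm(translation=[[0.7,0,0],[1.4,0,0],[3,0,0],[8,0,0],[18,0,0],[30,0,0],[40,0,0],[45,0,0]], rotation=[[0,0,0],[0,0,0],[0,0,0],[0,0,0],[0,0,0],[0,0,0],[0,0,0],[0,0,0]], hand=[0,0,0,0,0,0,0,0])

```text
time: 25.45
tcp_pos: [0.5311, 0.0308, 0.0803]
tool_rot: [-3.142, -0.0, 1.731]
force: [0.7, 1.0, -0.1]
gripper_width: 0.004
grip_force: 0.0
```

Request:
step_arm(translation=[[0,0,-5],[5,0,-20],[15,0,-45],[25,0,-70],[30,0,-90],[30,0,-98],[30,0,-100],[30,0,-100]], rotation=[[0,0,0],[0,0,0],[0,0,0],[0,0,0],[0,0,0],[0,0,0],[0,0,0],[0,0,0]], hand=[0,0,0,0,0,0,0,0])

```text
time: 26.12
tcp_pos: [0.5267, 0.0583, 0.1801]
tool_rot: [3.141, 0.0, 1.73]
force: [0.9, 1.0, -0.3]
gripper_width: 0.003
grip_force: 0.0
```

```bash
python3 - <<'E'
from h import *
im,P=img("wrist"); save("wrist","w6",im)
for d in tip_of("handle","wrist")[:1]:
    q=ray("wrist",d["position"],.085,P); print(d,q)
o=get_obs(); print(o["tcp_pos"],o["force"])
E
```

```text
{'position': [311.2, 319.5], 'p': 0.88} [ 0.5396 -0.0298  0.085 ]
[0.52632222 0.05827495 0.17903037] [-0.13489776  0.68205027 -0.22752756]
```

View pics/w6.png

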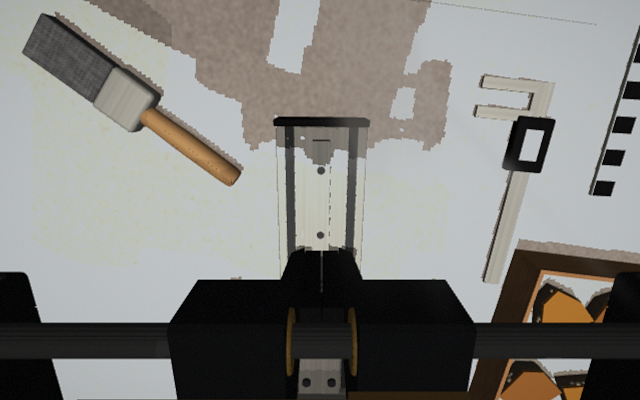

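The view shows the base and rail clear behind the carriage, the brush and calliper undisturbed, and the arm touching nothing. Handing in.

```bash
python3 -c "
from bench import *
print(finish_job())"
```

```text
the job is handed in; nothing more can be done
None
```

The job is handed in: the long fragment was laid in the tray, let go, and the carriage run about 190 mm until it pressed on the end stop at roughly 7 N at the handle. I then backed the arm clear; no verdict was shown, and the seated carriage and fragment were out of sight inside the hood.

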